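# Find the stock-box lid that rocks and press it home

## Robot

A 6-joint arm with a two-finger parallel gripper is mounted at the origin on the work surface. World frame = base frame: x ahead of the robot, y to its left, z up, the work surface at z = 0. Lengths are in m, angles in degrees, forces in N, time in s.
With the tool pointing down it reaches from about 0.375 to 0.9 m from the base axis. Payload 3.1 kg.
Tool frame: the origin (TCP) lies at the very end of the fingers, on their centre line; the grasp point (between the pads) lies 19 mm behind it; z points along the fingers, y is the line along which they close (so a half turn about z gives the same grasp; the last joint's range is limited). The gripper opens to 87 mm and grips with 3 to 60 N. Pads are 19 mm wide; open, the fingers measure 117 mm over their backs; the gripper's body (75 mm by 190 mm) begins 51 mm behind the grasp point.
Start: joints at [64.945, 30.224, 82.088, -0, 67.689, -10.227], TCP at [0.16, 0.604, 0.223] pointing down, gripper open.
Joint ranges: [-176.69, 176.69], [-43.24, 126.21], [12.49, 139.97], [-82, 262], [0, 151.66], [-163.58, 163.58]. Speed limits (degrees/s): [159.86, 159.86, 180, 180, 180, 180].

## Interface

Orientations are given as a 3x3 rotation matrix whose columns are the frame's x, y, z axes.
In Python, from rig import * gives the robot as it stands.
- The arm moves only by the tool jog_arm, never from a script. Its arguments are lists of equal length, an entry for each row: "delta_pos": the shift along the world's x, y, z in cm, a list of three; "turn": the turn about the world's z in degrees; "grip": the closure, from 0 (fully open) to 1 (shut). In form: {"delta_pos": [[x, y, z], ...], "turn": [turn, ...], "grip": [grip, ...]}. A call has 1 to 12 rows; each row is the pose to reach, as a shift and turn from the pose commanded when the call began; what a row does not reach only later rows make up. A row lasts 1/8 s, in which the tool goes at most 62.5 mm and 10.7 degrees, less where a joint would pass 70% of its speed; a pose out of reach is approached as far as the arm can. A call with a gripper value outside its range is refused whole. The fingers move at their own pace and stop on an object; the grip force is fixed at half the most. Time passes only in rows, so rows that repeat a pose let the fingers close. It gives the time, the measured TCP pose, the force, the opening and the grip force at its end, in the units of the state.
- read_state(): the state, without advancing time (a new reading comes with each control period).
- capture(name): name is "scene" or "top" or "wrist"; returns a dict with "color" (480x640x3 uint8, blue, green, red), "fovy" (degrees; the focal length in pixels is half the picture's height over the tangent of half this angle, whatever the lens; pixels are square), "cx", "cy" (the principal point, pixels), "camera_from_world" (4x4, takes a point from world to camera coordinates). Camera axes: x right, y up, looking along -z (the intrinsics and any distortion apply to the point x, -y, -z); pixel columns grow to the right and rows downward; lengths in m; the calibration is good to about 2 mm. A picture is of the moment at which its call begins. There is no depth.
- hand_in(): hands the job in; it is judged then, once.
The state is a dict: "time_s": time; "joint_positions": joint angles; "qvel": joint speeds; "tau": joint torques, N m; "position": TCP position; "tcp_rot": TCP orientation; "force": force on the tool from outside, world axes, zero at the start; "moment": the same for the moment, N m; "opening": opening from 0.0 (shut) to 1.0 (fully open); "grasp_force": force on a finger pad.
Only numpy, scipy, OpenCV 4.12 (cv2) and the standard library are available. Lean on these libraries where they do the work, as an engineer would, in place of code of your own. Each camera call takes 0.05 s, during which the arm holds its last target. There are 200 camera calls.

## Task

One of the four grey lids on the blue stock boxes is not clipped down: press lightly on the ends of the lids with closed fingertips to find the one that rocks under them, then press that lid down in its middle until it is fully home. Finish with the fingertips still pressing on the lid you seated, so that I can see which one it was; press no lid so hard that it cracks, and do not lift or shift the can, the coupling or the screwdriver.

Things in the scene. Friction and masses are not known exactly. Their poses are not given: they have to be found in the camera images.
- lid_1: Flat grey lid, 120 x 80 mm, on a blue stock box; all four look alike, any may be the unclipped one. Origin: centre of its flat top face; x along the 120 mm length, z up. The boxes are full and fixed, of unequal height (lid tops 50 to 60 mm above the counter); the lids' skirts hide whether they are home. Three lids are home and rigid; one stands level but 5 mm above home.
- lid_2: Flat grey lid, 120 x 80 mm, on a blue stock box; all four look alike, any may be the unclipped one. Origin: centre of its flat top face; x along the 120 mm length, z up. The unclipped one of the four, pressed 35 to 50 mm from its middle along x, tips about y under 1 to 2 N: that end sinks 3 to 4.5 mm and bottoms (tilt 0.09 rad). Let go, it springs level.
- lid_3: Flat grey lid, 120 x 80 mm, on a blue stock box; all four look alike, any may be the unclipped one. Origin: centre of its flat top face; x along the 120 mm length, z up. Pressing an end of the unclipped one only rocks it. A press in its middle frees it at about 10 N: it goes straight down 5 mm, stops hard, stays down and rocks no more.
- lid_4: Flat grey lid, 120 x 80 mm, on a blue stock box; all four look alike, any may be the unclipped one. Origin: centre of its flat top face; x along the 120 mm length, z up. Any of the lids cracks at 45 N.
- can: Bystander: a loose upright can, 52 mm across and 110 mm high; origin at the centre of its underside.
- coupling: Bystander: a loose green pipe coupling standing on end, 44 mm across and 45 mm high; origin at the centre of its underside.
- screwdriver: Bystander: a loose screwdriver lying on the counter; its own x axis runs from handle to tip, and its origin is between the two at counter level.

How it is judged (in metres and radians):
On the way, in this order (a step that is already met when the one before it is completed fails the run):
1. the unclipped lid has been rocked by a press near its end (tilt over 0.04 rad) (angle between any of lid_1, lid_2, lid_3, lid_4's own z axis and vertical above 0.04 rad), for 0.05 s.
2. that lid has been pressed down home (distance of any of lid_1, lid_2, lid_3, lid_4 from where it was at the start of the episode above 0.0035 m), for 0.1 s.
At the end, for the whole second after the job is handed in: The lid that rocked has gone down home (its middle at least 3.5 mm lower than at the start, level within 0.035 rad), the fingers still press on that very lid with more than 1 N, and the can, the coupling and the screwdriver are within 20 mm of where they stood (((distance of lid_1 from where it was at the start of the episode above 0.0035 m and angle between lid_1's own z axis and vertical below 0.035 rad and contact force between the fingers and lid_1 above 1 N) or (distance of lid_2 from where it was at the start of the episode above 0.0035 m and angle between lid_2's own z axis and vertical below 0.035 rad and contact force between the fingers and lid_2 above 1 N) or (distance of lid_3 from where it was at the start of the episode above 0.0035 m and angle between lid_3's own z axis and vertical below 0.035 rad and contact force between the fingers and lid_3 above 1 N) or (distance of lid_4 from where it was at the start of the episode above 0.0035 m and angle between lid_4's own z axis and vertical below 0.035 rad and contact force between the fingers and lid_4 above 1 N)) and distance of each of can, coupling, screwdriver from where it was at the start of the episode below 0.02 m); the arm keeps its last pose, push and grip.
It fails at once if a lid is pressed with over 45 N and cracks (contact force between any of the fingers, the arm and lid_1 above 45 N or contact force between any of the fingers, the arm and lid_2 above 45 N or contact force between any of the fingers, the arm and lid_3 above 45 N or contact force between any of the fingers, the arm and lid_4 above 45 N).
It fails at once if the can is lifted or shifted by more than 20 mm (distance of can from where it was at the start of the episode above 0.02 m).
It fails at once if the coupling is lifted or shifted by more than 20 mm (distance of coupling from where it was at the start of the episode above 0.02 m).
It fails at once if the screwdriver is lifted or shifted by more than 20 mm (distance of screwdriver from where it was at the start of the episode above 0.02 m).
It also fails if it takes over 51 s, if anything falls off the work surface, if the arm or the gripper's body presses on something with over 40 N, if the wrist force passes 120 N, or if a joint passes its speed limit or range.

## Working session

There is one attempt and no reset: what is moved stays moved. The work goes in short steps, Python scripts to look and compute and a tool call to move; the robot and the scene stay as the last step left them, time stands still between calls to the robot, and variables do not carry over. Pictures are saved under pics/ and viewed, at most 10 in all, crops included, and the job is handed in when it is done.

Besides the shell and the picture viewer there is one more tool, called after "Call:" by a JSON object that holds its "method" and its "body". jog_arm: Moves the arm, as the interface text tells. Its arguments: {"type":"object","properties":{"delta_pos":{"type":"array"},"turn":{"type":"array"},"grip":{"type":"array"}},"required":["delta_pos","turn","grip"]}

```bash
mkdir -p pics; python3 - <<'E'
from rig import *
import cv2
for n in("top","scene"):
    c=capture(n); cv2.imwrite(f"pics/{n}0.png",c["color"]); print(n,c["fovy"],c["cx"],c["cy"],c["camera_from_world"], [k for k in c])
s=read_state(); print(s["time_s"],s["position"],s["tcp_rot"],s["force"],s["opening"])
E
```

```text
top 43.14450333556021 327.18078352443314 240.11625673557253 [[-0.02632073 -0.99962091  0.00807795  0.0859925 ]
 [ 0.9891455  -0.02487462  0.14481865 -0.60431932]
 [-0.14456282  0.011802    0.98942524 -1.25112016]
 [ 0.          0.          0.          1.        ]] ['color', 'fovy', 'cx', 'cy', 'camera_from_world']
scene 45.12788057543169 321.6493567298693 234.65528260905663 [[-0.62111554  0.78371677 -0.00187388  0.28269327]
 [-0.65381625 -0.51684472  0.55262631  0.39921759]
 [ 0.43213401  0.34446996  0.83342705 -1.4853862 ]
 [ 0.          0.          0.          1.        ]] ['color', 'fovy', 'cx', 'cy', 'camera_from_world']
0.1 [0.15963351 0.60357187 0.22164169] [[-9.66692034e-01  2.55940944e-01 -8.63190000e-04]
 [ 2.55942143e-01  9.66690340e-01 -1.84524978e-03]
 [ 3.62162463e-04 -2.00471496e-03 -9.99997925e-01]] [-0.2610695  -0.13204744 -0.50468315] 0.9998716322155385
```

View pics/top0.png

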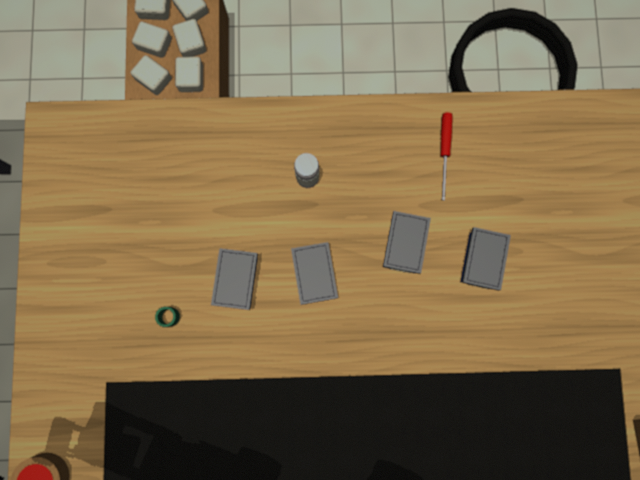

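View pics/scene0.png

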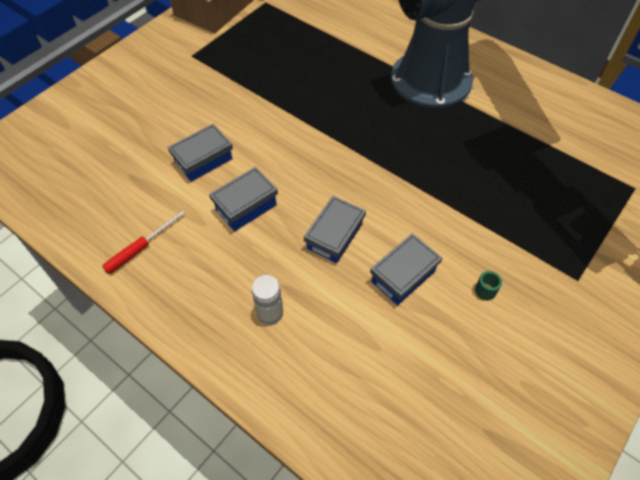

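The top view shows the lids at about (236,279), (315,273), (407,242) and (486,259). The can is at (307,170), the coupling at (168,317) and the screwdriver at (446,155). Next I'll measure the lids in both views.

```bash
cat > h.py <<'E'
import cv2,numpy as np
from rig import *
def ray(c,uv):
    f=240/np.tan(np.radians(c["fovy"]/2)); T=c["camera_from_world"]; R=T[:3,:3]
    d=R.T@np.array([(uv[0]-c["cx"])/f,-(uv[1]-c["cy"])/f,-1]); return -R.T@T[:3,3],d
def onz(c,uv,z):
    o,d=ray(c,uv); return o+d*(z-o[2])/d[2]
def tri(r):
    A=0;b=0
    for o,d in r:
        d=d/np.linalg.norm(d);P=np.eye(3)-np.outer(d,d);A=A+P;b=b+P@o
    return np.linalg.solve(A,b)
def lids(c):
    h=cv2.cvtColor(c["color"],cv2.COLOR_BGR2HSV)
    m=((h[...,1]<45)&(h[...,2]>70)&(h[...,2]<170)).astype(np.uint8)
    m=cv2.morphologyEx(m,cv2.MORPH_CLOSE,np.ones((5,5)))
    m=cv2.morphologyEx(m,cv2.MORPH_OPEN,np.ones((5,5)))
    out=[]
    for k in cv2.findContours(m,0,2)[0]:
        if not 1200<cv2.contourArea(k)<5000: continue
        hull=cv2.convexHull(k); q=cv2.approxPolyN(hull,4).reshape(-1,2).astype(float)
        a,b,cc,d=q
        X=np.cross(np.cross([*a,1],[*cc,1]),np.cross([*b,1],[*d,1])); out.append((X[:2]/X[2],q))
    return out
E
python3 - <<'E'
from h import *
t=capture("top");s=capture("scene")
L=lids(t);S=lids(s)
for uv,q in L: print("T",uv.round(1))
for uv,q in S: print("S",uv.round(1),onz(s,uv,.055).round(3))
for uv,q in sorted(L,key=lambda a:a[0][0]):
    p=onz(t,uv,.055)
    if not .3<np.hypot(*p[:2])<1: continue
    b=min(S,key=lambda a:np.linalg.norm(onz(s,a[0],.055)-p))
    w=np.array([onz(t,x,.055)[:2] for x in q]);e=[w[(i+1)%4]-w[i] for i in range(4)]
    if np.linalg.norm(e[0])<np.linalg.norm(e[1]): e=e[1:]+e[:1]
    v=e[0]-e[2]; 
    print(p.round(4),onz(s,b[0],.055).round(4),tri([ray(t,uv),ray(s,b[0])]).round(4),"yaw",np.degrees(np.arctan2(v[1],v[0])).round(1),[np.linalg.norm(k).round(3) for k in e])
for uv in((307,160),(168,317),(446,115),(444,199)): print(uv,onz(t,uv,.11 if uv[1]==160 else .02).round(3))
E
```

```text
T [234.3 278.1]
T [314.5 273. ]
T [486.5 258.5]
T [406.6 242.3]
T [484.5  56.4]
S [402.3 265.1] [0.538 0.264 0.055]
S [330.5 225.6] [0.551 0.099 0.055]
S [240.6 192.2] [ 0.601 -0.102  0.055]
S [197.3 146.1] [ 0.566 -0.266  0.055]
S [61.2 43.2] [ 0.532 -0.792  0.055]
[0.5292 0.2669 0.055 ] [0.5379 0.2645 0.055 ] [0.5315 0.2652 0.0468] yaw 172.1 [np.float64(0.118), np.float64(0.082), np.float64(0.118), np.float64(0.081)]
[0.5357 0.099  0.055 ] [0.5509 0.0989 0.055 ] [0.5396 0.0956 0.0383] yaw 8.9 [np.float64(0.117), np.float64(0.079), np.float64(0.118), np.float64(0.078)]
[ 0.5957 -0.0974  0.055 ] [ 0.6009 -0.1018  0.055 ] [ 0.5981 -0.1004  0.0525] yaw 167.3 [np.float64(0.12), np.float64(0.079), np.float64(0.122), np.float64(0.08)]
[ 0.557  -0.2644  0.055 ] [ 0.5656 -0.2659  0.055 ] [ 0.5599 -0.2691  0.0471] yaw 166.1 [np.float64(0.119), np.float64(0.079), np.float64(0.12), np.float64(0.08)]
(307, 160) [0.765 0.108 0.11 ]
(168, 317) [0.453 0.413 0.02 ]
(446, 115) [ 0.887 -0.204  0.02 ]
(444, 199) [ 0.695 -0.189  0.02 ]
```

Call:
{"method": "jog_arm", "body": {"delta_pos": [[0,0,0],[32.8,-33.2,-5],[32.8,-33.2,-5],[32.8,-33.2,-5],[32.8,-33.2,-5],[32.8,-33.2,-5],[32.8,-33.2,-5],[32.8,-33.2,-5],[32.8,-33.2,-5],[32.8,-33.2,-12],[32.8,-33.2,-14],[32.8,-33.2,-14]], "turn": [0,7,7,7,7,7,7,7,7,7,7,7], "grip": [1,1,1,1,1,1,1,1,1,1,1,1]}}

```text
time_s: 1.7
position: [0.4864, 0.2714, 0.0805]
tcp_rot: [[-0.991, 0.137, -0.005], [0.137, 0.991, -0.002], [0.005, -0.002, -1.0]]
force: [-0.1, -0.6, 1.0]
opening: 0.005
grasp_force: 0.0
```

```bash
python3 - <<'E'
from h import *
c=capture("wrist");cv2.imwrite("pics/w1.png",c["color"]);t=capture("top")
for uv,q in lids(t): print("T",uv.round(1),onz(t,uv,.055).round(4))
s=read_state();print(s["time_s"],s["position"],s["tcp_rot"].round(3) if hasattr(s["tcp_rot"],"round") else s["tcp_rot"],s["force"],s["opening"])
T=c["camera_from_world"]
for uv,q in lids(c): print(uv,q.tolist(),onz(c,uv,.055),[onz(c,x,.055)[:2].round(3).tolist() for x in q])
E
```

```text
T [314.5 273. ] [0.5357 0.099  0.055 ]
T [486.4 258.6] [ 0.5567 -0.264   0.055 ]
T [406.6 242.3] [ 0.5957 -0.0974  0.055 ]
1.8 [0.48857469 0.27247056 0.0832049 ] [[-0.991  0.136  0.001]
 [ 0.136  0.991  0.   ]
 [-0.001  0.001 -1.   ]] [0.49994249 0.17492078 0.16519298] 0.0034676010705092567
[117.99194287 363.71104193] [[134.0, 346.0], [151.0, 377.0], [87.0, 398.0], [74.0, 346.0]] [0.53480578 0.12753882 0.055     ] [[0.523, 0.142], [0.548, 0.147], [0.559, 0.097], [0.517, 0.103]]
[512.22707424 334.1441048 ] [[572.0, 323.0], [567.0, 345.0], [454.0, 345.0], [456.0, 323.0]] [0.5475894  0.38979748 0.055     ] [[0.544, 0.428], [0.561, 0.426], [0.551, 0.352], [0.534, 0.354]]
[ 79.12956811 292.55434267] [[118.0, 316.0], [66.0, 316.0], [55.0, 278.0], [94.0, 266.0]] [0.48038615 0.11960102 0.055     ] [[0.5, 0.139], [0.495, 0.106], [0.469, 0.108], [0.464, 0.135]]
[324.98256275 265.50568032] [[391.0, 244.0], [388.0, 287.0], [259.0, 287.0], [259.0, 243.0]] [0.48327691 0.27499098 0.055     ] [[0.475, 0.316], [0.503, 0.312], [0.492, 0.232], [0.464, 0.238]]
```

View pics/w1.png

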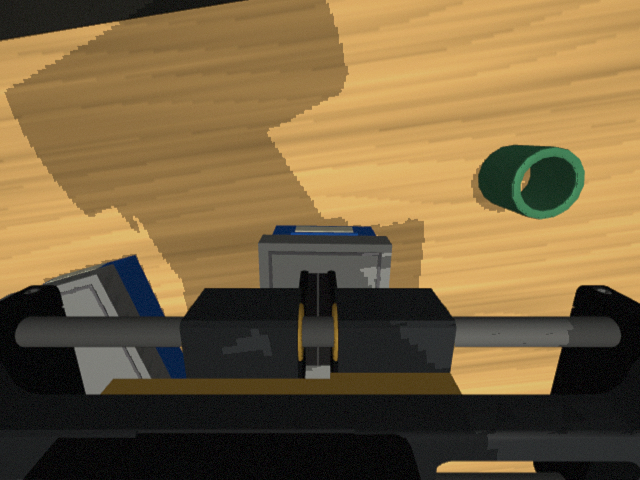

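The wrist view shows the closed tips near (318,275), over the near end of lid A, whose near edge is at row 237. That agrees with the top-view estimate. Now I'll descend.

Call:
{"method": "jog_arm", "body": {"delta_pos": [[0,0,-1],[0,0,-2],[0,0,-2],[0,0,-2]], "turn": [0,0,0,0], "grip": [1,1,1,1]}}

```text
time_s: 2.3
position: [0.488, 0.2723, 0.0626]
tcp_rot: [[-0.991, 0.136, 0.0], [0.136, 0.991, 0.0], [-0.0, 0.0, -1.0]]
force: [-0.0, 0.4, 0.2]
opening: 0.008
grasp_force: 0.0
```

Call:
{"method": "jog_arm", "body": {"delta_pos": [[0,0,-0.2],[0,0,-0.2]], "turn": [0,0], "grip": [1,1]}}

```text
time_s: 2.55
position: [0.4879, 0.2722, 0.0606]
tcp_rot: [[-0.991, 0.136, 0.0], [0.136, 0.991, 0.0], [-0.0, 0.0, -1.0]]
force: [-0.3, 0.4, -0.7]
opening: 0.006
grasp_force: 0.0
```

Call:
{"method": "jog_arm", "body": {"delta_pos": [[0,0,-0.2],[0,0,-0.2]], "turn": [0,0], "grip": [1,1]}}

```text
time_s: 2.8
position: [0.4878, 0.2721, 0.0584]
tcp_rot: [[-0.991, 0.136, -0.0], [0.136, 0.991, -0.0], [0.0, -0.0, -1.0]]
force: [-0.6, 0.2, -0.6]
opening: 0.004
grasp_force: 0.0
```

Call:
{"method": "jog_arm", "body": {"delta_pos": [[0,0,-0.2],[0,0,-0.2]], "turn": [0,0], "grip": [1,1]}}

```text
time_s: 3.05
position: [0.4879, 0.2722, 0.0565]
tcp_rot: [[-0.991, 0.136, -0.0], [0.136, 0.991, -0.0], [0.0, -0.0, -1.0]]
force: [-0.7, 0.0, 0.4]
opening: 0.008
grasp_force: 0.0
```

Call:
{"method": "jog_arm", "body": {"delta_pos": [[0,0,-0.2],[0,0,-0.2]], "turn": [0,0], "grip": [1,1]}}

```text
time_s: 3.3
position: [0.488, 0.2722, 0.0563]
tcp_rot: [[-0.991, 0.136, 0.001], [0.136, 0.991, 0.0], [-0.001, 0.0, -1.0]]
force: [-3.0, -1.2, 12.5]
opening: 0.006
grasp_force: 6.4
```

Lid A is rigid: it contacts at z≈0.0565 and the force climbs at about 7 N/mm without sinking. Next is lid B.

Call:
{"method": "jog_arm", "body": {"delta_pos": [[0,0,2.5],[0.7,-6,2.5],[0.7,-12,2.5],[0.7,-18,2.5],[0.7,-18,2.5],[0.7,-18,0.8],[0.7,-18,0.8],[0.7,-18,0.8]], "turn": [0,6,12,17,17,17,17,17], "grip": [1,1,1,1,1,1,1,1]}}

```text
time_s: 4.3
position: [0.4949, 0.093, 0.0627]
tcp_rot: [[-0.987, -0.16, 0.0], [-0.16, 0.987, 0.0], [-0.0, 0.0, -1.0]]
force: [-0.0, 0.8, -0.9]
opening: 0.009
grasp_force: 0.0
```

Call:
{"method": "jog_arm", "body": {"delta_pos": [[0,0,-0.15],[0,0,-0.15]], "turn": [0,0], "grip": [1,1]}}

```text
time_s: 4.55
position: [0.495, 0.0926, 0.0613]
tcp_rot: [[-0.987, -0.16, 0.0], [-0.16, 0.987, -0.0], [-0.0, -0.0, -1.0]]
force: [0.2, -0.4, -0.0]
opening: 0.007
grasp_force: 0.0
```

Call:
{"method": "jog_arm", "body": {"delta_pos": [[0,0,-0.15],[0,0,-0.15]], "turn": [0,0], "grip": [1,1]}}

```text
time_s: 4.8
position: [0.4948, 0.0922, 0.0595]
tcp_rot: [[-0.987, -0.159, -0.0], [-0.159, 0.987, -0.0], [0.0, 0.0, -1.0]]
force: [-0.7, 0.0, 0.6]
opening: 0.003
grasp_force: 0.0
```

Call:
{"method": "jog_arm", "body": {"delta_pos": [[0,0,-0.15],[0,0,-0.15]], "turn": [0,0], "grip": [1,1]}}

```text
time_s: 5.05
position: [0.4948, 0.0921, 0.0579]
tcp_rot: [[-0.987, -0.159, -0.0], [-0.159, 0.987, 0.0], [0.0, 0.0, -1.0]]
force: [-0.1, -0.6, -0.4]
opening: 0.006
grasp_force: 0.0
```

Call:
{"method": "jog_arm", "body": {"delta_pos": [[0,0,-0.15],[0,0,-0.15]], "turn": [0,0], "grip": [1,1]}}

```text
time_s: 5.3
position: [0.4948, 0.0922, 0.0564]
tcp_rot: [[-0.987, -0.159, -0.0], [-0.159, 0.987, 0.0], [0.0, 0.0, -1.0]]
force: [0.7, -0.2, -0.8]
opening: 0.006
grasp_force: 0.0
```

Call:
{"method": "jog_arm", "body": {"delta_pos": [[0,0,-0.15],[0,0,-0.15]], "turn": [0,0], "grip": [1,1]}}

```text
time_s: 5.55
position: [0.4948, 0.0922, 0.0549]
tcp_rot: [[-0.987, -0.159, -0.0], [-0.159, 0.987, -0.0], [0.0, 0.0, -1.0]]
force: [0.2, -0.1, -0.2]
opening: 0.007
grasp_force: 0.0
```

Call:
{"method": "jog_arm", "body": {"delta_pos": [[0,0,-0.15],[0,0,-0.15]], "turn": [0,0], "grip": [1,1]}}

```text
time_s: 5.8
position: [0.4948, 0.0922, 0.0534]
tcp_rot: [[-0.987, -0.159, -0.0], [-0.159, 0.987, 0.0], [0.0, 0.0, -1.0]]
force: [0.3, -0.7, 0.7]
opening: 0.006
grasp_force: 0.0
```

Call:
{"method": "jog_arm", "body": {"delta_pos": [[0,0,-0.15],[0,0,-0.15]], "turn": [0,0], "grip": [1,1]}}

```text
time_s: 6.05
position: [0.4948, 0.0922, 0.052]
tcp_rot: [[-0.987, -0.159, -0.0], [-0.159, 0.987, 0.0], [0.0, 0.0, -1.0]]
force: [0.6, -0.2, -0.4]
opening: 0.007
grasp_force: 0.0
```

Call:
{"method": "jog_arm", "body": {"delta_pos": [[0,0,-0.15],[0,0,-0.15]], "turn": [0,0], "grip": [1,1]}}

```text
time_s: 6.3
position: [0.4949, 0.0922, 0.0504]
tcp_rot: [[-0.987, -0.159, -0.0], [-0.159, 0.987, -0.0], [0.0, 0.0, -1.0]]
force: [-0.4, 0.4, -0.4]
opening: 0.003
grasp_force: 0.0
```

Call:
{"method": "jog_arm", "body": {"delta_pos": [[0,0,-0.15],[0,0,-0.15]], "turn": [0,0], "grip": [1,1]}}

```text
time_s: 6.55
position: [0.495, 0.0922, 0.049]
tcp_rot: [[-0.987, -0.159, 0.0], [-0.159, 0.987, -0.0], [-0.0, -0.0, -1.0]]
force: [-0.6, 0.3, 0.4]
opening: 0.002
grasp_force: 0.2
```

Call:
{"method": "jog_arm", "body": {"delta_pos": [[0,0,-0.1],[0,0,-0.1]], "turn": [0,0], "grip": [1,1]}}

```text
time_s: 6.8
position: [0.495, 0.0922, 0.0481]
tcp_rot: [[-0.987, -0.159, 0.0], [-0.159, 0.987, -0.0], [-0.0, -0.0, -1.0]]
force: [0.3, 0.4, 0.4]
opening: 0.005
grasp_force: 0.5
```

Call:
{"method": "jog_arm", "body": {"delta_pos": [[0,0,-0.1],[0,0,-0.1]], "turn": [0,0], "grip": [1,1]}}

```text
time_s: 7.05
position: [0.4951, 0.0922, 0.0471]
tcp_rot: [[-0.987, -0.159, 0.0], [-0.159, 0.987, -0.0], [-0.0, -0.0, -1.0]]
force: [1.1, 0.1, 2.8]
opening: 0.006
grasp_force: 1.0
```

```bash
python3 - <<'E'
from h import *
c=capture("wrist");cv2.imwrite("pics/w2.png",c["color"])
s=read_state();print(s["position"],s["force"],s["moment"],s["grasp_force"])
E
```

```text
[0.49507293 0.09219577 0.04712477] [-0.35312842  0.02067632  2.30934647] [ 0.05479318 -0.01709697 -0.01564708] 0.9804868624996743
```

View pics/w2.png

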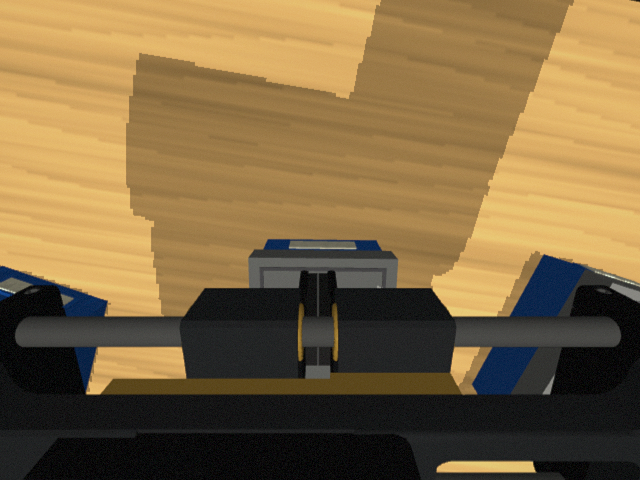

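The wrist view shows the tips on lid B's near end, with its edge at row ~252. The lid is yielding at about 1 N/mm, with contact starting at z≈0.050, so it rocks. I'll press until it bottoms.

Call:
{"method": "jog_arm", "body": {"delta_pos": [[0,0,-0.1],[0,0,-0.1]], "turn": [0,0], "grip": [1,1]}}

```text
time_s: 7.35
position: [0.4951, 0.0922, 0.0468]
tcp_rot: [[-0.987, -0.159, 0.001], [-0.159, 0.987, -0.0], [-0.001, -0.0, -1.0]]
force: [-1.0, 0.1, 8.5]
opening: 0.007
grasp_force: 4.3
```

Call:
{"method": "jog_arm", "body": {"delta_pos": [[0,0,-0.1],[0,0,-0.1]], "turn": [0,0], "grip": [1,1]}}

```text
time_s: 7.6
position: [0.4952, 0.0922, 0.0466]
tcp_rot: [[-0.987, -0.16, 0.001], [-0.16, 0.987, -0.0], [-0.001, -0.0, -1.0]]
force: [-1.4, -0.9, 14.7]
opening: 0.007
grasp_force: 7.6
```

Lid B bottomed after sinking about 3 mm, so it is the rocking lid. I'll go to its middle and press.

Call:
{"method": "jog_arm", "body": {"delta_pos": [[0,0,1.5],[4.2,0.7,1.5],[4.2,0.7,1.5],[4.2,0.7,0.7],[4.2,0.7,0.7],[4.2,0.7,0.7]], "turn": [0,0,0,0,0,0], "grip": [1,1,1,1,1,1]}}

```text
time_s: 8.35
position: [0.5357, 0.0991, 0.0516]
tcp_rot: [[-0.987, -0.159, -0.002], [-0.159, 0.987, 0.0], [0.002, 0.0, -1.0]]
force: [-0.3, -0.6, -0.9]
opening: 0.006
grasp_force: 0.0
```

Call:
{"method": "jog_arm", "body": {"delta_pos": [[0,0,-0.1],[0,0,-0.2],[0,0,-0.2]], "turn": [0,0,0], "grip": [1,1,1]}}

```text
time_s: 8.72
position: [0.5368, 0.0992, 0.0503]
tcp_rot: [[-0.987, -0.159, -0.0], [-0.159, 0.987, -0.0], [0.0, -0.0, -1.0]]
force: [-1.0, 0.5, 2.9]
opening: 0.004
grasp_force: 1.2
```

Call:
{"method": "jog_arm", "body": {"delta_pos": [[0,0,-0.1],[0,0,-0.1]], "turn": [0,0], "grip": [1,1]}}

```text
time_s: 8.98
position: [0.5368, 0.0992, 0.0498]
tcp_rot: [[-0.987, -0.16, 0.0], [-0.16, 0.987, -0.0], [-0.0, -0.0, -1.0]]
force: [-2.0, -0.5, 7.3]
opening: 0.005
grasp_force: 3.4
```

Call:
{"method": "jog_arm", "body": {"delta_pos": [[0,0,-0.1],[0,0,-0.1]], "turn": [0,0], "grip": [1,1]}}

```text
time_s: 9.22
position: [0.5368, 0.0991, 0.049]
tcp_rot: [[-0.987, -0.16, 0.0], [-0.16, 0.987, -0.0], [-0.0, -0.0, -1.0]]
force: [-1.9, 0.2, 8.0]
opening: 0.006
grasp_force: 4.1
```

Call:
{"method": "jog_arm", "body": {"delta_pos": [[0,0,-0.1],[0,0,-0.1]], "turn": [0,0], "grip": [1,1]}}

```text
time_s: 9.48
position: [0.5369, 0.0991, 0.048]
tcp_rot: [[-0.987, -0.16, 0.0], [-0.16, 0.987, -0.0], [-0.0, -0.0, -1.0]]
force: [-0.9, -0.6, 9.6]
opening: 0.007
grasp_force: 4.3
```

Call:
{"method": "jog_arm", "body": {"delta_pos": [[0,0,-0.1],[0,0,-0.1]], "turn": [0,0], "grip": [1,1]}}

```text
time_s: 9.72
position: [0.5368, 0.0991, 0.047]
tcp_rot: [[-0.987, -0.16, 0.0], [-0.16, 0.987, -0.0], [-0.0, -0.0, -1.0]]
force: [-2.3, -1.0, 8.5]
opening: 0.009
grasp_force: 4.3
```

Lid B is going down at a steady 8–10 N or so. I'll carry on to the stop.

Call:
{"method": "jog_arm", "body": {"delta_pos": [[0,0,-0.1],[0,0,-0.2],[0,0,-0.2]], "turn": [0,0,0], "grip": [1,1,1]}}

```text
time_s: 10.1
position: [0.5368, 0.0992, 0.0454]
tcp_rot: [[-0.987, -0.16, 0.0], [-0.16, 0.987, -0.0], [-0.0, -0.0, -1.0]]
force: [-2.8, -0.7, 10.7]
opening: 0.009
grasp_force: 5.5
```

Call:
{"method": "jog_arm", "body": {"delta_pos": [[0,0,-0.1],[0,0,-0.1]], "turn": [0,0], "grip": [1,1]}}

```text
time_s: 10.35
position: [0.5368, 0.0991, 0.0453]
tcp_rot: [[-0.987, -0.16, 0.001], [-0.16, 0.987, -0.0], [-0.001, -0.0, -1.0]]
force: [-3.8, -0.8, 18.3]
opening: 0.004
grasp_force: 8.9
```

Call:
{"method": "jog_arm", "body": {"delta_pos": [[0,0,0],[0,0,0],[0,0,0],[0,0,0]], "turn": [0,0,0,0], "grip": [1,1,1,1]}}

```text
time_s: 10.85
position: [0.5368, 0.0992, 0.0453]
tcp_rot: [[-0.987, -0.16, 0.001], [-0.16, 0.987, -0.0], [-0.001, -0.0, -1.0]]
force: [-4.0, -0.4, 18.5]
opening: 0.008
grasp_force: 8.9
```

```bash
python3 - <<'E'
from rig import *
s=read_state();print(s["position"],s["force"])
print(hand_in())
E
```

```text
[0.53682113 0.09915247 0.04531925] [-3.98255088 -0.42313395 18.50525405]
the job is handed in; nothing more can be done
None
```

I found the unclipped lid at about (0.537, 0.099) m: it rocked under an end press, then went down 5 mm to a hard stop when pressed in its middle, and I handed the job in with the fingertips still pressing on it at about 18 N (no verdict was returned).

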